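# Unlock the instrument drawer with its key

### The job

Take the key from its stand, put it fully home in the lock on top of the dark grey instrument drawer box, feeling gently for the position in which it drops in, and turn it clockwise so that the hidden bolt lets the drawer spring out. Never force the key; leave it standing in the lock, let go of it, and do not disturb the check weight or the solder spool.

Things in the scene. Friction and masses are not known exactly. Their poses are not given: they have to be found in the camera images.
- key: Loose steel key, about 70 g, upright in its stand. Origin: on its axis, at the underside of its round shoulder (disc 32 mm across, 4 mm thick, above the origin). z is up. Bow and bit both lie along its x; it is the same after half a turn. Below the origin the round shaft, 8 mm in diameter, reaches 20 mm down.
- key_bow (a point): Middle of the key's flat bow, 26 mm above the key's origin: 30 mm wide along the key's x, 10 mm thick along its y (grasp it across y), from 8 to 44 mm above the origin, on a 12 mm neck.
- key_tip (a point): Lower end of the key's shaft, 20 mm below the key's origin, on its axis. The last 2.5 mm taper to 5 mm diameter. The double bit, a flat bar 20 mm long along the key's x and 4 mm thick along y, crosses the shaft from 4 to 11 mm above this point.
- key_stand: Light wooden block, fixed, 85 x 60 mm and 40 mm high, with a square 24 mm pocket, 30 mm deep, in the middle of its top, in which the key stands with its shoulder on the top face. Origin: centre of the underside.
- drawer_case: Dark grey steel drawer box, fixed on the bench, 180 mm deep (x), 160 mm wide (y), 100 mm high; the drawer front looks along its -x. Origin: centre of the underside. The lock is in the middle of the top, in a round bezel of 66 mm diameter and 4 mm height.
- keyhole (a point): Centre of the keyhole in the lock's face, 103 mm above the bench; axes of the box. The face is 6 mm thick; an 11 mm opening takes the shaft, a slot 24 mm long, 6.4 mm wide the bit. The slot is turned from the box's x by an unmeasured 0.2 to 1.3 rad anticlockwise (from above), to be felt for: with the bit pressed lightly on the face, turn until the face rises over it and the force drops.
- lock_face (a point): Same point as the keyhole; here: how the lock behaves. Its face is sprung: it yields downward up to 5 mm, from 2.4 N at first to 6.4 N at its stop. The key turns only when home, the bit right through the face (shoulder on the face, or within 2 mm). In the slot the key has about 1 mm of play. A turned key is held in by its bit, stands by itself and stays as turned.
- lock_rotor (a point): On the lock's axis, 20 mm below the face: the rotor that the home key carries along, clockwise seen from above, against about 0.05 N m of friction (up to 0.1), up to its stop at 1.35 rad. With up to 0.2 rad of play before the rotor follows, the bolt is clear after the key has turned about 0.7 to 1.3 rad from the slot's direction, the less the face is pressed the sooner.
- drawer (a joint): How far the drawer is out, m: 0 shut and bolted; a spring pushes it out to 0.035 (along the box's -x) when the bolt is drawn.
- check_weight: Check weight, turned body of 26 mm diameter, 44 mm high, standing loose on the bench; bystander. Origin: centre of its underside.
- solder_spool: Solder spool, 55 mm diameter, 40 mm high, standing loose on the bench; bystander. Origin: centre of its underside.
Mind the look-alikes: they are no part of the job. Leave any orange or red look-alike of the key alone.

How it is judged:
By the outcome, as a careful person would: the job done as asked, in the order asked, and still so for the second after the job is handed in, with the robot touching nothing.
It also fails if it takes over 45 s, if anything falls off the work surface, if the arm or the gripper's body presses on something with over 40 N, if the wrist force passes 120 N, or if a joint passes its speed limit or range.

### The arm

A 6-joint arm with a two-finger parallel gripper is mounted at the origin on a cart in front of the work surface, level with it; the furniture and walls round the work are solid. World frame = base frame: x ahead of the robot, y to its left, z up, the work surface at z = 0. Lengths are in mm, angles in rad, forces in N, time in s.
With the tool pointing down it reaches from about 325 to 900 mm from the base axis. Payload 6.1 kg.
Tool frame: the origin (TCP) lies midway between the tips of the shut fingers; the grasp point (between the pads) lies 19 mm behind it; z points along the fingers, y is the direction in which the jaws open and shut (so a half turn about z gives the same grasp; the last joint's range is limited). The gripper opens to 85 mm and grips with 20 to 120 N. Pads are 22 mm wide; open, the fingers measure 114 mm over their backs; the gripper's body (76 mm by 85 mm) begins 54 mm behind the grasp point. The pads swing forward as they close: fully open they stand 13 mm farther back than shut.
Start: joints at [1.203, 0.22, 1.526, -0, 1.395, -0.126], TCP at [149.655, 606.811, 231.3] pointing down, gripper open.
Joint ranges: [-2.98, 2.98], [-0.91, 2.08], [0.09, 2.57], [-1.24, 4.39], [0.2, 2.65], [-2.68, 2.68]. Speed limits (rad/s): [2.57, 2.57, 3.01, 3.14, 3.14, 3.14].

### API

Orientations are given as a 3x3 rotation matrix whose columns are the frame's x, y, z axes.
In Python, from workcell import env gives the robot as it stands.
- The arm moves only by the shell command python3 -m pendant 'ROWS' [OPENING]. ROWS is JSON, a list of rows, each an object with "xyz": the shift along the world's x, y, z in m, a list of three; "dr": the turn, a rotation vector about the world's x, y, z in degrees, a list of three. A call has 1 to 12 rows; each row is the pose to reach, as a shift and turn from the pose commanded when the call began; what a row does not reach only later rows make up. A row lasts 1/8 s, in which the tool goes at most 62.5 mm and 10.7 degrees, less where a joint would pass 70% of its speed; a pose out of reach is approached as far as the arm can. A call with a gripper value outside its range is refused whole. OPENING is the finger opening in m, from 0 to 0.0854, set as the call begins (- or left out, the last holds). The fingers move at their own pace and stop on an object; the grip force is fixed at half the most. Time passes only in rows, so rows that repeat a pose let the fingers close. It gives the time, the measured TCP pose, the force and the opening at its end, in the units of the state.
- env.observe(): the state, without advancing time (a new reading comes with each control period).
- env.snapshot(name): name is "side" or "top" or "wrist"; returns a dict with "pixels" (420x560x3 uint8, red, green, blue), "K" (3x3 intrinsics, pixels), "view" (4x4, takes a point from world to camera coordinates). Camera axes: x right, y down, z forward; pixel columns grow to the right and rows downward; lengths in mm; the calibration is good to about 2 mm. The wrist camera is an equidistant fisheye: a pixel r from the principal point sees the ray r / f radians off the axis. A picture is of the moment at which its call begins. There is no depth.
- env.hand_in(): hands the job in, once; it reports no verdict.
The state is a dict: "time_s": time; "q": joint angles; "joint_velocities": joint speeds; "joint_efforts": joint torques, N m; "position": TCP position; "tool_rot": TCP orientation; "wrist_force": force on the tool from outside, world axes, zero at the start; "wrist_torque": the same for the moment, N m; "gripper_width": finger opening in mm.
Only numpy, scipy, OpenCV 4.12 (cv2) and the standard library are available. Lean on these libraries where they do the work, as an engineer would, in place of code of your own. Each camera call takes 0.05 s, during which the arm holds its last target.

## Working session

There is one attempt and no reset: what is moved stays moved. The work goes in short steps, Python scripts to look and compute and a shell command to move; the robot and the scene stay as the last step left them, time stands still between calls to the robot, and variables do not carry over. Pictures are saved under pics/ and viewed, and the job is handed in when it is done.

```bash
ls; mkdir -p pics; cat > h.py <<'E'
import numpy as np,cv2
from workcell import env
def snap(n,f):
    s=env.snapshot(n); cv2.imwrite(f'pics/{f}.png',s['pixels'][:,:,::-1]); np.savez(f'{f}.npz',K=s['K'],view=s['view'],pixels=s['pixels']); return s
def unproj(s,uv,z):
    K=s['K'];V=s['view'];R=V[:3,:3];t=V[:3,3]
    c=-R.T@t; d=R.T@np.linalg.inv(K)@np.array([uv[0],uv[1],1.]); return c+d*(z-c[2])/d[2]
def proj(s,p):
    c=s['view'][:3,:3]@np.array(p)+s['view'][:3,3]; u=s['K']@c; return u[:2]/u[2]
E
python3 - <<'E'
from h import *
for n in ['side','top','wrist']:
    s=snap(n,n+'0'); print(n,s['K'].round(1).tolist(),s['view'].round(3).tolist())
print(env.observe())
E
```

```text
pics
side [[396.2, 0.0, 277.5], [0.0, 396.2, 209.7], [0.0, 0.0, 1.0]] [[-0.96, -0.28, 0.004, 530.242], [-0.113, 0.373, -0.921, 103.535], [0.257, -0.884, -0.39, 865.138], [0.0, 0.0, 0.0, 1.0]]
top [[522.4, 0.0, 273.8], [0.0, 522.4, 209.7], [0.0, 0.0, 1.0]] [[0.015, -1.0, -0.014, 89.214], [-0.983, -0.012, -0.185, 542.032], [0.185, 0.017, -0.983, 1214.966], [0.0, 0.0, 0.0, 1.0]]
wrist [[325.2, 0.0, 276.7], [0.0, 325.2, 211.0], [0.0, 0.0, 1.0]] [[0.24, 0.971, -0.003, -624.152], [0.931, -0.229, 0.285, -38.538], [0.276, -0.071, -0.959, 380.406], [0.0, 0.0, 0.0, 1.0]]
{'time_s': 0.15, 'q': array([ 1.20291224e+00,  2.21057692e-01,  1.52736681e+00, -1.34496794e-05,
        1.39471136e+00, -1.26099678e-01]), 'joint_velocities': array([ 1.02155266e-03, -2.19074996e-03, -2.69294639e-03, -1.39739385e-03,
        1.28829976e-04, -2.56457472e-05]), 'joint_efforts': array([ 8.11523423e-04, -4.97479355e+01, -3.89905322e+01, -2.88285055e-04,
        7.09464584e-03,  3.60980903e-05]), 'position': array([149.48160393, 606.36824145, 230.43288215]), 'tool_rot': array([[-9.70912786e-01,  2.39432802e-01, -5.42644460e-04],
       [ 2.39433348e-01,  9.70911728e-01, -1.44470942e-03],
       [ 1.80949047e-04, -1.53261403e-03, -9.99998809e-01]]), 'wrist_force': array([-0.76348974, -0.49684946,  0.1462987 ]), 'wrist_torque': array([ 0.01229129,  0.00952469, -0.01708383]), 'gripper_width': 85.24384210026506}
```

View pics/top0.png

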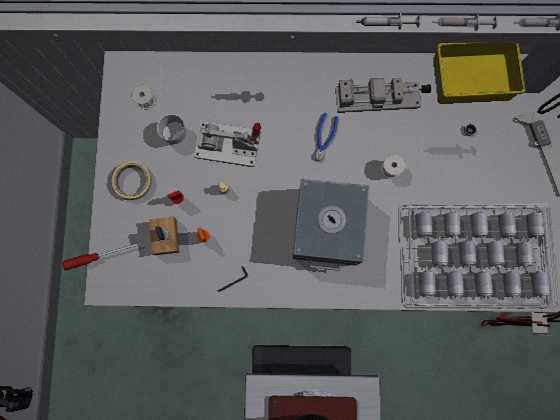

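View pics/side0.png

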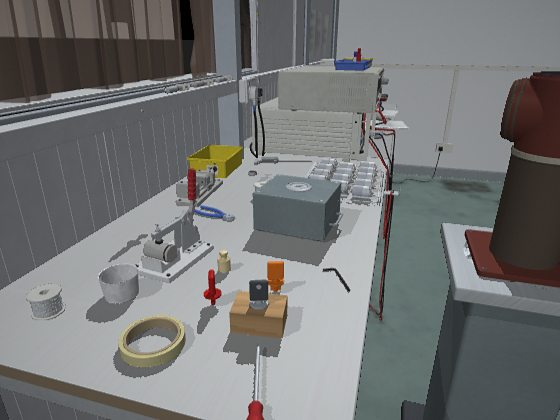

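View pics/wrist0.png

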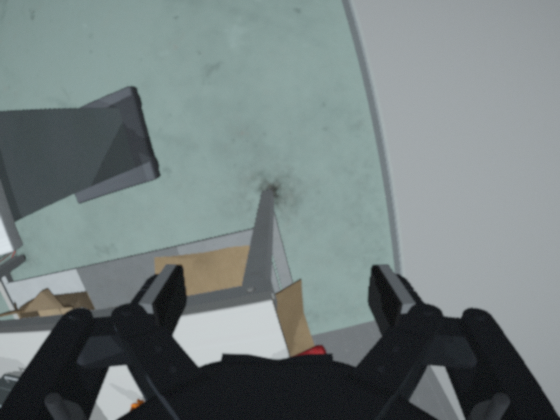

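```bash
python3 - <<'E'
from h import *
a=cv2.imread('pics/top0.png')
c1=cv2.resize(a[170:280,110:260],None,fx=5,fy=5,interpolation=cv2.INTER_CUBIC)
cv2.imwrite('pics/c1.png',c1)
c2=cv2.resize(a[170:280,280:390],None,fx=5,fy=5,interpolation=cv2.INTER_CUBIC)
cv2.imwrite('pics/c2.png',c2)
b=cv2.imread('pics/side0.png')
cv2.imwrite('pics/c3.png',cv2.resize(b[160:350,190:350],None,fx=3,fy=3,interpolation=cv2.INTER_CUBIC))
E
```

```text
(no output)
```

View pics/c1.png

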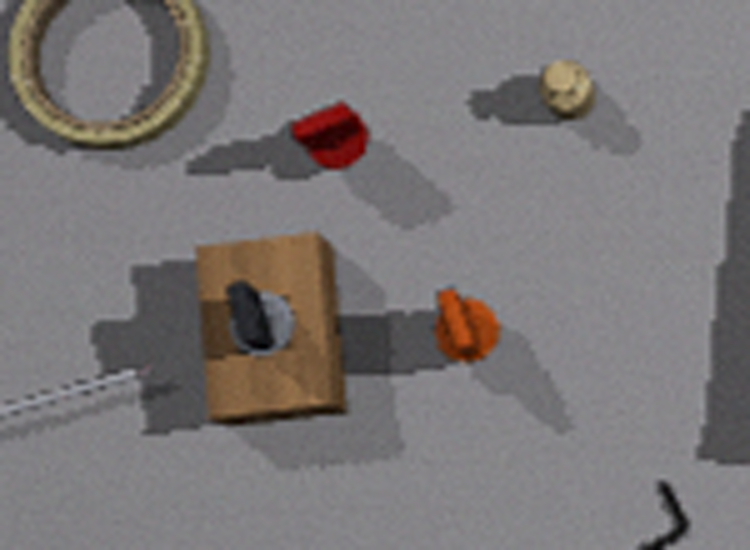

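View pics/c2.png

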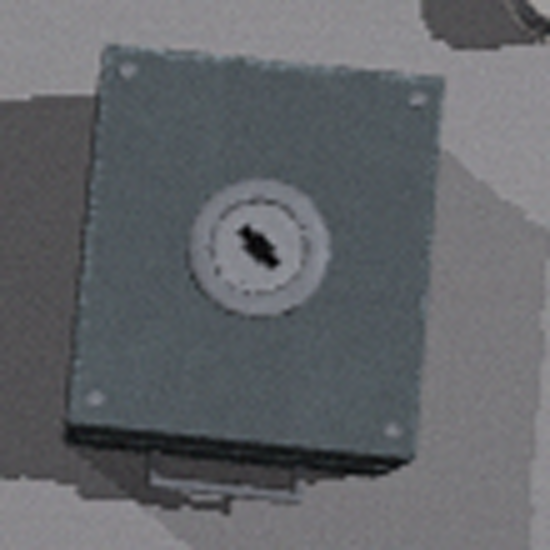

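View pics/c3.png

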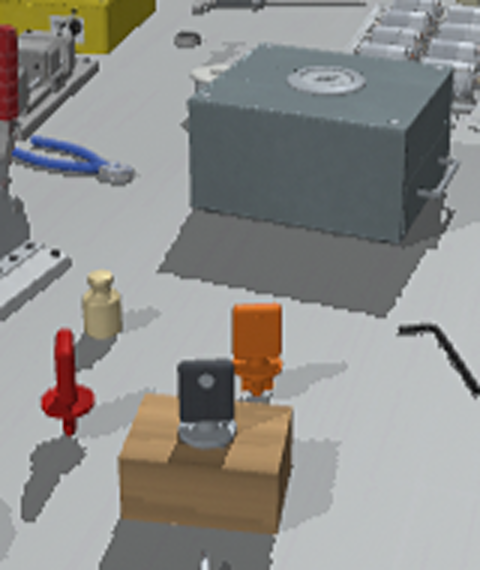

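```bash
python3 - <<'E'
from h import *
s=dict(np.load('top0.npz')); d=dict(np.load('side0.npz'))
f=lambda p,o:(np.array(p)+.5)/5+np.array(o)-.5
o1=(110,170);o2=(280,170)
P=lambda p,o,z:unproj(s,f(p,o),z).round(1)
print('stand corners z40',[P(p,o1,40) for p in [(197,248),(320,234),(343,408),(212,420)]])
print('shoulder z44',P((264,322),o1,44))
a,b=P((237,288),o1,84),P((260,343),o1,84); print('bow top',a,b)
print('hole',P((260,247),o2,103), 'bezel',P((260,247),o2,104))
a,b=P((243,228),o2,103),P((277,267),o2,103);print('slot',a,b,np.arctan2(*(a-b)[[1,0]]))
print('case z100',[P(p,o2,100) for p in [(105,46),(443,78),(410,460),(68,425)]])
print('orange',P((470,335),o1,20),'weight',P((567,88),o1,44),'red',P((335,140),o1,30))
# side
g=lambda p:(np.array(p)+.5)/3+np.array((190,160))-.5
print('side hole',unproj(d,g((326,80)),103),'shoulder',unproj(d,g((207,432)),44))
E
```

```text
stand corners z40 [array([515.4, 401.7,  40. ]), array([523.1, 341.7,  40. ]), array([437.9, 326.3,  40. ]), array([431.2, 389.5,  40. ])]
shoulder z44 [478.7 365.9  44. ]
bow top [489.2 370.3  84. ] [463.3 358.   84. ]
hole [510.7 -38.2 103. ] bezel [510.5 -38.1 104. ]
slot [519.5 -30.4 103. ] [501.4 -46.  103. ] 0.7113498241769303
case z100 [array([606.3,  33.8, 100. ]), array([ 592.6, -124.6,  100. ]), array([ 413.5, -106.3,  100. ]), array([427.4,  49.7, 100. ])]
orange [476.9 269.2  20. ] weight [596.8 222.6  44. ] red [572.2 338.8  30. ]
side hole [506.52848503 -25.12814574 103.        ] shoulder [473.56276205 377.93144642  44.        ]
```

```bash
python3 -m pendant '[{"xyz":[0.05,-0.035,0.0],"dr":[0,0,8]},{"xyz":[0.1,-0.07,0.0],"dr":[0,0,16]},{"xyz":[0.15,-0.105,0.0],"dr":[0,0,24]},{"xyz":[0.2,-0.14,0.0],"dr":[0,0,32]},{"xyz":[0.25,-0.18,0.0],"dr":[0,0,39]},{"xyz":[0.29,-0.215,-0.02],"dr":[0,0,39]},{"xyz":[0.328,-0.241,-0.05],"dr":[0,0,39]},{"xyz":[0.328,-0.241,-0.07],"dr":[0,0,39]},{"xyz":[0.328,-0.241,-0.07],"dr":[0,0,39]}]' 0.045
python3 - <<'E'
from h import *
s=snap('wrist','w1');t=snap('top','t1');o=env.observe();print(o['time_s'],o['position'],o['tool_rot'],o['q'],o['gripper_width'])
V=s['view'];print(-V[:3,:3].T@V[:3,3],V[:3,:3])
E
```

```text
time_s: 1.27
position: [475.8, 365.1, 158.7]
tool_rot: [[-0.905, -0.424, -0.005], [-0.424, 0.905, -0.002], [0.005, 0.0, -1.0]]
wrist_force: [-0.4, 0.6, -0.1]
gripper_width: 45.0
1.375 [476.8684213  366.78935887 161.72872653] [[-9.04669233e-01 -4.26114487e-01 -1.52367646e-04]
 [-4.26114514e-01  9.04669179e-01  3.12133391e-04]
 [ 4.83775332e-06  3.47303540e-04 -9.99999940e-01]] [ 5.24435456e-01  2.22437825e-01  1.65825491e+00  3.63811800e-04
  1.26087553e+00 -1.48666531e+00] 45.29004595218458
[412.31801133 334.82960666 302.82916663] [[-4.24090681e-01  9.05619297e-01 -8.85471935e-04]
 [ 8.69467768e-01  4.07434464e-01  2.79325899e-01]
 [ 2.53323696e-01  1.17689621e-01 -9.60195948e-01]]
```

View pics/w1.png

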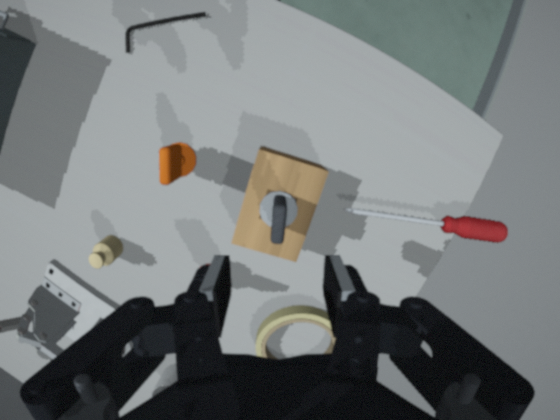

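```bash
cat >> h.py <<'E'
def wunproj(s,uv,z):
    K=s['K'];V=s['view'];R=V[:3,:3];c=-R.T@V[:3,3]
    x=np.array([(uv[0]-K[0,2])/K[0,0],(uv[1]-K[1,2])/K[1,1]]);r=np.linalg.norm(x)+1e-12
    d=np.r_[np.sin(r)*x/r,np.cos(r)]; d=R.T@d; return c+d*(z-c[2])/d[2]
def wproj(s,p):
    c=s['view'][:3,:3]@np.array(p,float)+s['view'][:3,3]; r=np.hypot(c[0],c[1]); th=np.arctan2(r,c[2])
    return s['K'][:2,2]+s['K'][0,0]*th*c[:2]/r
def crop(f,x0,y0,x1,y1,k,out):
    a=cv2.imread(f'pics/{f}.png'); cv2.imwrite(f'pics/{out}.png',cv2.resize(a[y0:y1,x0:x1],None,fx=k,fy=k,interpolation=cv2.INTER_CUBIC))
E
python3 - <<'E'
from h import *
crop('w1',220,140,340,270,4.6,'w1c')
E
```

```text
(no output)
```

View pics/w1c.png

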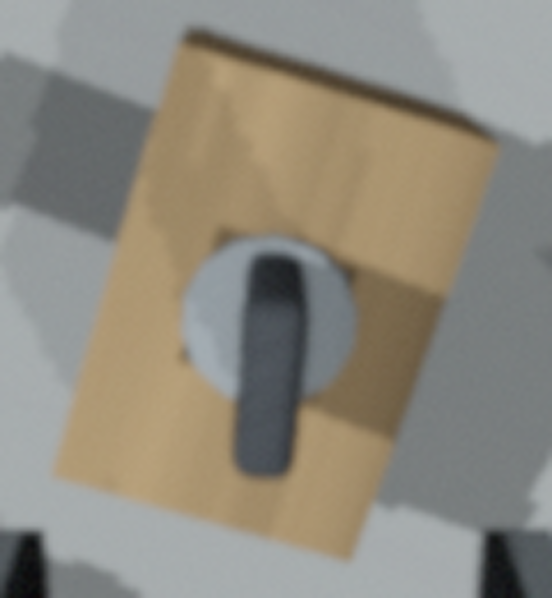

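```bash
python3 - <<'E'
from h import *
s=dict(np.load('w1.npz'))
f=lambda p:(np.array(p)+.5)/4.6+np.array((220,140))-.5
W=lambda p,z:wunproj(s,f(p),z).round(1)
print('shoulder',W((270,320),44))
a,b=W((275,303),84),W((264,470),84);print(a,b,(a+b)/2,np.degrees(np.arctan2(*(b-a)[[1,0]])))
print([W(p,40) for p in [(188,38),(497,145),(350,560),(56,474)]])
E
```

```text
shoulder [478.6 367.1  44. ]
[465.6 361.6  84. ] [490.9 371.7  84. ] [478.25 366.65  84.  ] 21.76235306464855
[array([439.1, 332.7,  40. ]), array([432.9, 390.5,  40. ]), array([516.7, 402.1,  40. ]), array([524.4, 343.7,  40. ])]
```

```bash
python3 -m pendant '[{"xyz":[0.001,0.0,-0.04],"dr":[0,0,-2]},{"xyz":[0.001,0.0,-0.08],"dr":[0,0,-2]},{"xyz":[0.001,0.0,-0.1],"dr":[0,0,-2]},{"xyz":[0.001,0.0,-0.111],"dr":[0,0,-2]},{"xyz":[0.001,0.0,-0.111],"dr":[0,0,-2]}]'
python3 -m pendant '[{"xyz":[0,0,0],"dr":[0,0,0]},{"xyz":[0,0,0],"dr":[0,0,0]},{"xyz":[0,0,0],"dr":[0,0,0]},{"xyz":[0,0,0],"dr":[0,0,0]},{"xyz":[0,0,0],"dr":[0,0,0]}]' 0.0
python3 - <<'E'
from h import *
snap('wrist','w2');o=env.observe();print(o['time_s'],o['position'],o['tool_rot'][:,0],o['q'],o['gripper_width'],o['wrist_force'],o['wrist_torque'])
E
```

```text
time_s: 2.0
position: [478.8, 366.3, 50.8]
tool_rot: [[-0.919, -0.394, 0.0], [-0.394, 0.919, 0.0], [-0.0, 0.0, -1.0]]
wrist_force: [0.4, -0.1, -0.0]
gripper_width: 45.2
time_s: 2.62
position: [479.7, 366.3, 51.8]
tool_rot: [[-0.92, -0.393, 0.002], [-0.393, 0.92, 0.001], [-0.002, 0.0, -1.0]]
wrist_force: [0.5, -0.2, 6.2]
gripper_width: 9.0
2.675 [479.68420109 366.36106296  51.81838526] [-0.91954368 -0.39297993 -0.0024889 ] [ 5.21643522e-01  3.56831344e-01  1.71943827e+00  2.10861495e-05
  1.06281460e+00 -1.45303476e+00] 9.035580265157575 [-0.4896396  -0.33160579  5.91130656] [-0.09590078  0.09717141 -0.01423575]
```

View pics/w2.png

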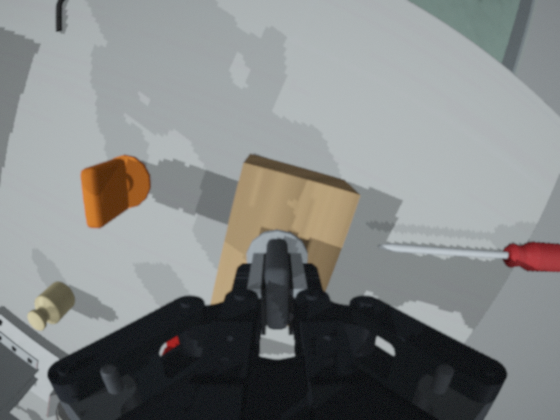

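```bash
python3 -m pendant '[{"xyz":[0,0,0.02],"dr":[0,0,0]},{"xyz":[0,0,0.05],"dr":[0,0,0]},{"xyz":[0,0,0.09],"dr":[0,0,0]},{"xyz":[0,-0.03,0.12],"dr":[0,0,0]},{"xyz":[0.005,-0.08,0.125],"dr":[0,0,3]},{"xyz":[0.01,-0.135,0.125],"dr":[0,0,6]},{"xyz":[0.015,-0.19,0.125],"dr":[0,0,9]},{"xyz":[0.02,-0.245,0.125],"dr":[0,0,12]},{"xyz":[0.025,-0.3,0.125],"dr":[0,0,15]},{"xyz":[0.03,-0.35,0.125],"dr":[0,0,17]},{"xyz":[0.032,-0.385,0.125],"dr":[0,0,17.5]},{"xyz":[0.032,-0.404,0.12],"dr":[0,0,17.5]}]'
python3 -m pendant '[{"xyz":[0,0,0],"dr":[0,0,0]},{"xyz":[0,0,0],"dr":[0,0,0]}]'
python3 - <<'E'
from h import *
snap('wrist','w3');snap('top','t3');snap('side','s3');o=env.observe();print(o['time_s'],o['position'],o['tool_rot'],o['q'],o['gripper_width'],o['wrist_force'],o['wrist_torque'])
crop('w3',200,140,360,300,3.7,'w3c')
crop('t3',280,150,400,290,4,'t3c')
crop('s3',240,120,360,260,4,'s3c')
E
```

```text
time_s: 4.18
position: [511.1, -40.0, 171.5]
tool_rot: [[-0.76, -0.65, 0.002], [-0.65, 0.76, -0.0], [-0.001, -0.002, -1.0]]
wrist_force: [-0.4, 0.8, -1.0]
gripper_width: 9.2
time_s: 4.42
position: [510.5, -37.2, 170.3]
tool_rot: [[-0.758, -0.652, -0.0], [-0.652, 0.758, 0.001], [-0.0, 0.001, -1.0]]
wrist_force: [0.5, 0.8, 0.2]
gripper_width: 9.1
4.575 [510.6374497  -37.05764088 170.34297849] [[-7.57745543e-01 -6.52550140e-01 -7.94113375e-05]
 [-6.52550135e-01  7.57745505e-01  2.66801721e-04]
 [-1.13927916e-04  2.53987694e-04 -9.99999961e-01]] [-2.26735195e-01  2.35891831e-03  1.88135255e+00  2.54467735e-04
  1.25801855e+00 -2.50855486e+00] 9.15469550200321 [ 0.50946335 -0.25666243  0.03927057] [0.028112   0.01529601 0.01156283]
```

View pics/w3.png

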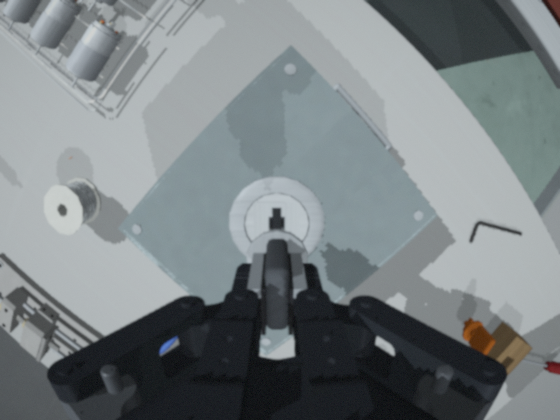

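View pics/w3c.png

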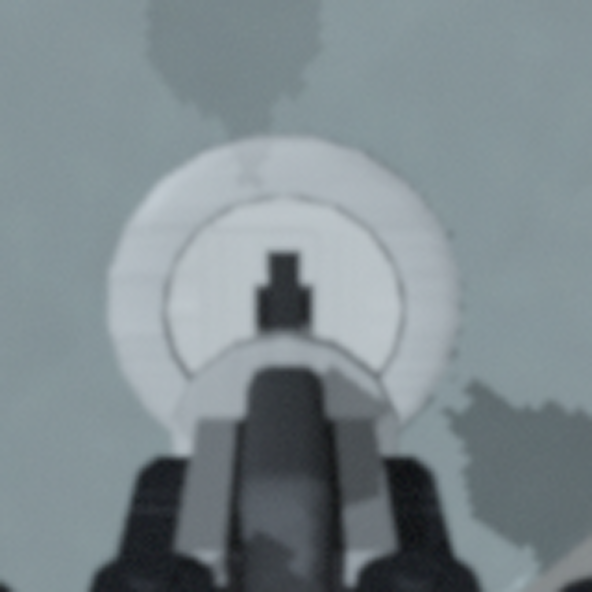

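View pics/s3c.png

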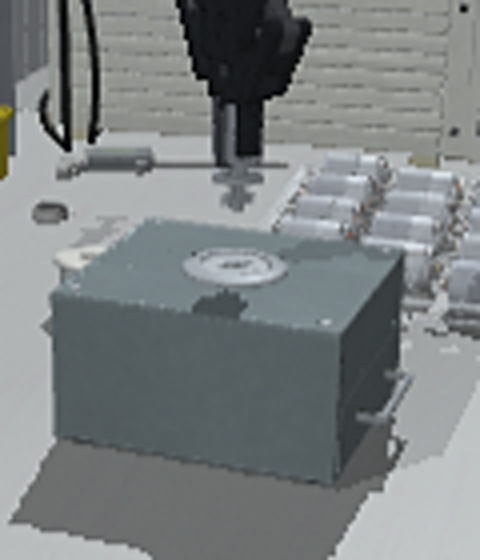

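View pics/t3c.png

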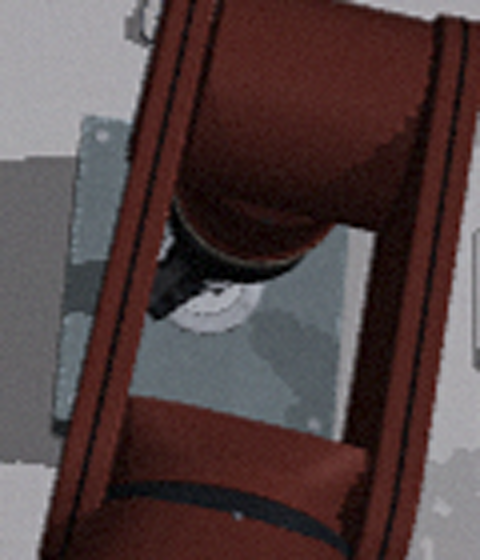

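```bash
python3 - <<'E'
from h import *
from scipy.optimize import least_squares
s=dict(np.load('w3.npz'))
f=lambda p:(np.array(p)+.5)/3.7+np.array((200,140))-.5
W=lambda p,z:wunproj(s,f(p),z)
out=np.array([W(p,104)[:2] for p in [(108,300),(283,135),(458,300),(150,195),(412,190),(117,355)]])
inn=np.array([W(p,103)[:2] for p in [(165,310),(284,197),(404,310),(200,232),(368,232),(185,375),(385,375)]])
for n,P in [('bezel',out),('face',inn)]:
    r=least_squares(lambda x:np.hypot(*(P-x[:2]).T)-x[2],[510,-38,30]);print(n,r.x,r.fun.round(1))
a=W((284,252),103);ax=np.r_[W((284,252),103)-W((284,310),103)]
print('slot end',a,'dir',np.degrees(np.arctan2(-ax[1],-ax[0])),'centre from end',a[:2]-12*ax[:2]/np.hypot(*ax[:2]))
l=[W(p,103) for p in [(268,252),(268,285),(299.5,252),(299,285)]]
for i in (0,2): d=l[i+1]-l[i];print(np.degrees(np.arctan2(d[1],d[0])))
print(np.hypot(*(l[0]-l[2])[:2]))
# shoulder
print('shoulder top edge',W((284,333),142+0))
for z in (160,161,162,163,164): 
  print(z, W((180,440),z)[:2],W((284,333),z)[:2],W((394,440),z)[:2])
E
```

```text
bezel [511.03486763 -38.4200367   32.42567814] [ 0.   0.1 -0.  -0.1 -0.   0. ]
face [512.00062801 -37.21716774  22.27598058] [-0.1  0.3 -0.1 -0.1 -0.2 -0.   0.1]
slot end [502.773416   -45.27182097 103.        ] dir 40.639358380812325 centre from end [511.87930508 -37.45627338]
40.4214204336616
40.01625937826803
5.743486367596658
shoulder top edge [504.00210646 -44.16462969 142.        ]
160 [520.83336976 -49.00965435] [499.07656253 -48.36786902] [501.18646075 -26.12686142]
161 [520.4184077  -49.23899895] [498.8029212  -48.60138232] [500.89911463 -26.50484056]
162 [520.00344563 -49.46834355] [498.52927987 -48.83489561] [500.61176852 -26.8828197 ]
163 [519.58848357 -49.69768814] [498.25563854 -49.06840891] [500.32442241 -27.26079884]
164 [519.17352151 -49.92703274] [497.98199721 -49.3019222 ] [500.03707629 -27.63877798]
```

```bash
python3 -m pendant '[{"xyz":[0.001,0.001,-0.012],"dr":[0,0,-0.4]},{"xyz":[0.001,0.001,-0.024],"dr":[0,0,-0.4]},{"xyz":[0.001,0.001,-0.03],"dr":[0,0,-0.4]},{"xyz":[0.001,0.001,-0.032],"dr":[0,0,-0.4]},{"xyz":[0.001,0.001,-0.032],"dr":[0,0,-0.4]}]'
python3 - <<'E'
from h import *
snap('wrist','w4');snap('side','s4');o=env.observe();print(o['time_s'],o['position'],o['wrist_force'],o['wrist_torque'])
crop('w4',200,140,360,300,3.7,'w4c')
crop('s4',260,130,340,200,7,'s4c')
E
```

```text
time_s: 5.2
position: [511.7, -37.3, 138.3]
tool_rot: [[-0.763, -0.646, -0.0], [-0.646, 0.763, -0.0], [0.0, 0.0, -1.0]]
wrist_force: [0.3, 0.4, -0.4]
gripper_width: 9.7
5.3 [511.94600352 -37.30299065 138.67064185] [-0.21601706  0.30734696 -1.01166882] [ 0.06116914  0.01892797 -0.00071219]
```

View pics/w4c.png

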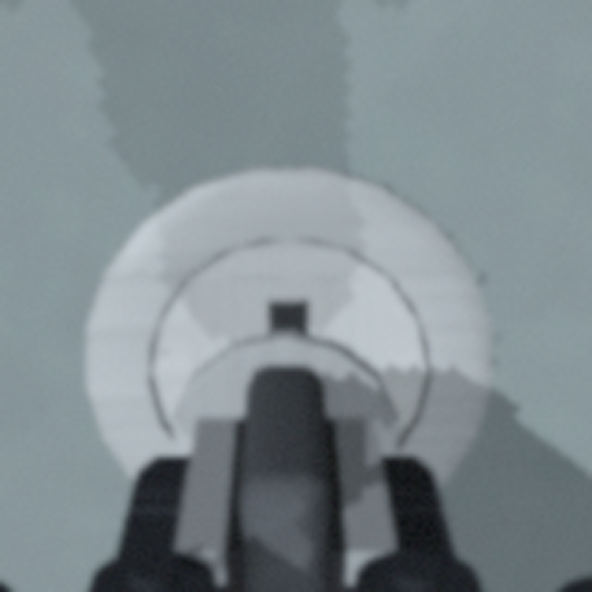

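View pics/s4c.png

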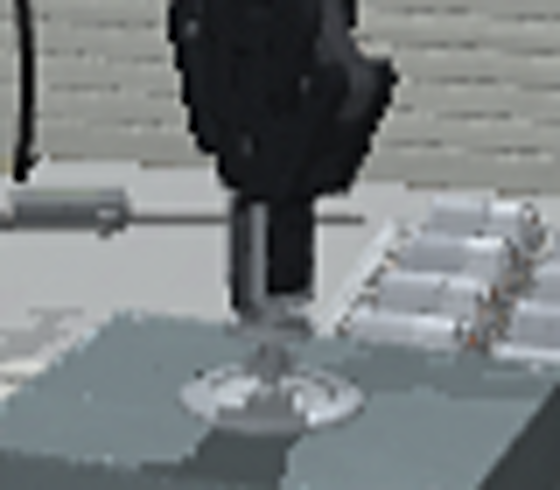

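```bash
python3 - <<'E'
from h import *
s=dict(np.load('w4.npz'));R=s['view']
f=lambda p:(np.array(p)+.5)/3.7+np.array((200,140))-.5
W=lambda p,z:wunproj(s,f(p),z)
u=np.array([.763,.646]);
print('hole from slot end',W((288,302),103)[:2]+12*u)
print('bezel c', (W((85,365),104)+W((489,360),104))/2, W((288,168),104)[:2]+33*u, 'face',W((290,238),103)[:2]+22.3*u)
z=138.7-7.8
print('key',W((284,333),z)[:2]+16*u)
E
```

```text
hole from slot end [511.89066959 -37.66700031]
bezel c [510.42799085 -39.13869454 104.        ] [511.41749209 -38.07191656] face [511.62530303 -37.4894629 ]
key [511.59846716 -38.67007678]
```

```bash
python3 -m pendant '[{"xyz":[0,0.0006,-0.002],"dr":[0,0,0]},{"xyz":[0,0.0006,-0.004],"dr":[0,0,0]},{"xyz":[0,0.0006,-0.006],"dr":[0,0,0]},{"xyz":[0,0.0006,-0.006],"dr":[0,0,0]}]'; python3 -m pendant '[{"xyz":[0,0,-0.001],"dr":[0,0,0]},{"xyz":[0,0,-0.002],"dr":[0,0,0]},{"xyz":[0,0,-0.003],"dr":[0,0,0]},{"xyz":[0,0,-0.003],"dr":[0,0,0]}]'
```

```text
time_s: 5.8
position: [511.5, -36.5, 132.0]
tool_rot: [[-0.763, -0.646, -0.0], [-0.646, 0.763, 0.0], [0.0, 0.0, -1.0]]
wrist_force: [0.1, -0.6, -0.7]
gripper_width: 9.4
time_s: 6.3
position: [511.6, -36.6, 129.2]
tool_rot: [[-0.763, -0.646, -0.0], [-0.646, 0.763, 0.0], [0.0, 0.0, -1.0]]
wrist_force: [0.0, 0.3, -0.9]
gripper_width: 9.4
```

```bash
python3 -m pendant '[{"xyz":[0,0,-0.0015],"dr":[0,0,0]},{"xyz":[0,0,-0.003],"dr":[0,0,0]},{"xyz":[0,0,-0.004],"dr":[0,0,0]},{"xyz":[0,0,-0.004],"dr":[0,0,0]}]'
python3 - <<'E'
from h import *
snap('wrist','w5');snap('side','s5');o=env.observe();print(o['time_s'],o['position'],o['wrist_force'],o['wrist_torque'])
crop('w5',200,140,360,300,3.7,'w5c')
crop('s5',260,130,340,200,7,'s5c')
E
```

```text
time_s: 6.8
position: [511.6, -36.6, 125.2]
tool_rot: [[-0.763, -0.646, -0.0], [-0.646, 0.763, 0.0], [0.0, 0.0, -1.0]]
wrist_force: [1.1, 0.0, -1.6]
gripper_width: 8.8
6.9 [511.67878041 -36.59800588 125.30579921] [-0.07676521  0.41122978 -1.54909392] [ 0.00612957 -0.00712842  0.02864936]
```

View pics/w5c.png

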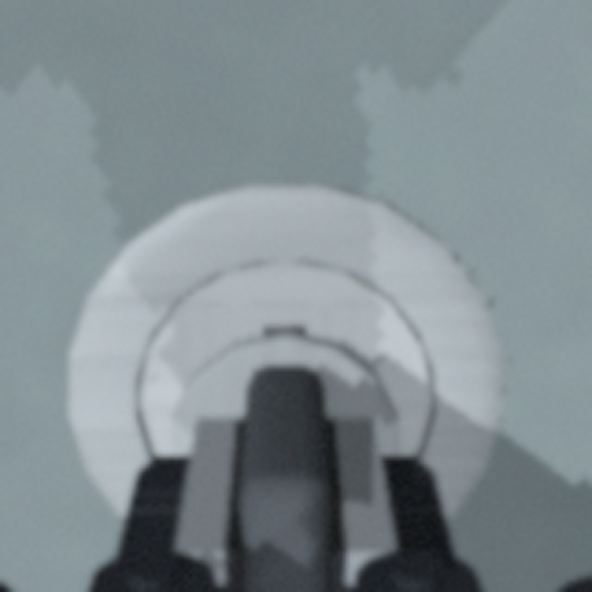

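View pics/s5c.png

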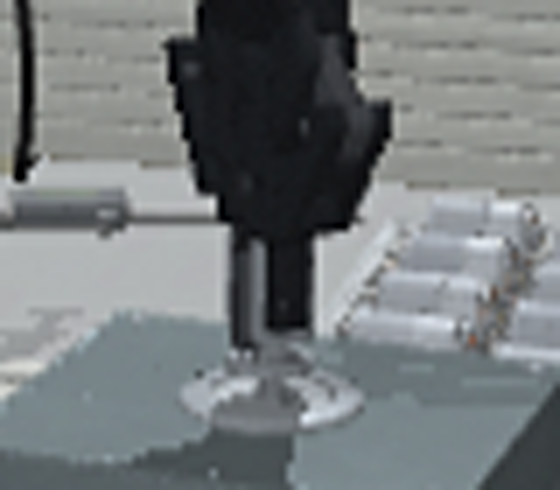

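```bash
python3 -m pendant '[{"xyz":[0,0,-0.002],"dr":[0,0,0]},{"xyz":[0,0,-0.004],"dr":[0,0,0]},{"xyz":[0,0,-0.006],"dr":[0,0,0]},{"xyz":[0,0,-0.0085],"dr":[0,0,0]},{"xyz":[0,0,-0.0085],"dr":[0,0,0]}]'; python3 -m pendant '[{"xyz":[0,0,-0.001],"dr":[0,0,0]},{"xyz":[0,0,-0.001],"dr":[0,0,0]}]'
```

```text
time_s: 7.52
position: [511.4, -36.5, 116.5]
tool_rot: [[-0.763, -0.646, -0.001], [-0.646, 0.763, 0.0], [0.0, 0.0, -1.0]]
wrist_force: [-0.1, 0.1, -0.2]
gripper_width: 9.2
time_s: 7.78
position: [511.7, -36.6, 115.8]
tool_rot: [[-0.763, -0.646, 0.0], [-0.646, 0.763, -0.0], [0.0, -0.0, -1.0]]
wrist_force: [-0.1, 0.0, -0.3]
gripper_width: 9.0
```

```bash
for i in 1 2; do python3 -m pendant '[{"xyz":[0,0,-0.0006],"dr":[0,0,0]},{"xyz":[0,0,-0.0006],"dr":[0,0,0]}]'|egrep 'pos|force'; done
```

```text
position: [511.6, -36.6, 115.2]
wrist_force: [-0.8, -0.2, -0.8]
position: [511.7, -36.6, 114.8]
wrist_force: [-0.0, -0.2, 1.8]
```

```bash
python3 -m pendant '[{"xyz":[0,0,0.0005],"dr":[0,0,0]},{"xyz":[0.0001,-0.0001,0.0005],"dr":[0,0,-5]},{"xyz":[0.0001,-0.0002,0.0005],"dr":[0,0,-10]},{"xyz":[0.0001,-0.0002,0.0005],"dr":[0,0,-15]},{"xyz":[0.0001,-0.0002,0.0005],"dr":[0,0,-15]}]'; python3 -c "
from h import *
o=env.observe();print(o['wrist_force'],o['wrist_torque'])"
```

```text
time_s: 8.9
position: [511.7, -36.8, 114.9]
tool_rot: [[-0.904, -0.427, -0.0], [-0.427, 0.904, -0.0], [0.0, -0.0, -1.0]]
wrist_force: [0.0, -0.8, -2.1]
gripper_width: 9.3
[ 0.0378342  -0.75568294 -2.0784727 ] [-0.08768374 -0.15160393  0.07214719]
```

```bash
python3 -m pendant '[{"xyz":[0,-0.0001,0],"dr":[0,0,-5]},{"xyz":[0,-0.0002,0],"dr":[0,0,-10]},{"xyz":[0.0001,-0.0003,0],"dr":[0,0,-15]},{"xyz":[0.0001,-0.0004,0],"dr":[0,0,-20]},{"xyz":[0.0001,-0.0005,0],"dr":[0,0,-25]},{"xyz":[0.0001,-0.0005,0],"dr":[0,0,-25]}]'; python3 -c "
from h import *
snap('side','s6')
o=env.observe();print(o['wrist_force'],o['wrist_torque'],o['time_s'])
crop('s6',230,130,360,250,5,'s6c')"
```

```text
time_s: 9.65
position: [512.0, -37.6, 115.1]
tool_rot: [[-1.0, -0.007, 0.0], [-0.007, 1.0, -0.001], [-0.0, -0.001, -1.0]]
wrist_force: [0.3, -1.6, -0.7]
gripper_width: 9.5
[ 1.27298675 -1.16951602 -2.87098268] [-0.45770503 -0.16457832  0.08329355] 9.7
```

View pics/s6c.png

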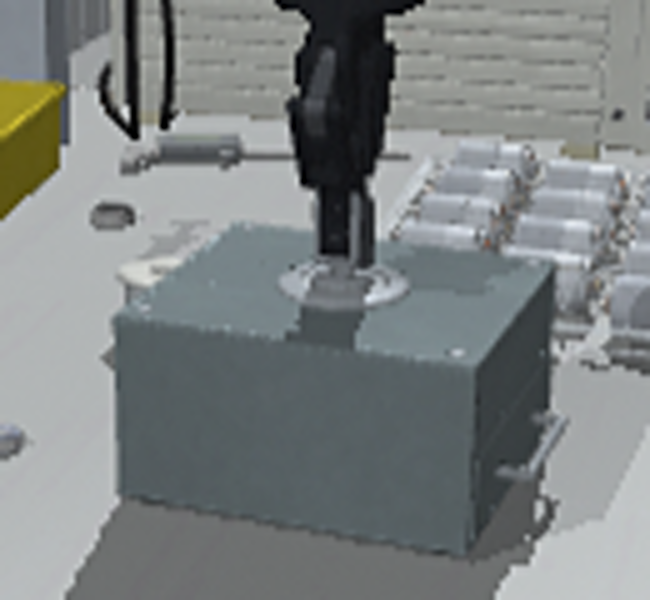

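```bash
python3 -m pendant '[{"xyz":[0,-0.0001,0],"dr":[0,0,-5]},{"xyz":[0,-0.0002,0],"dr":[0,0,-10]},{"xyz":[0,-0.0002,0],"dr":[0,0,-15]},{"xyz":[0,-0.0003,0],"dr":[0,0,-20]},{"xyz":[0,-0.0003,0],"dr":[0,0,-20]}]'; python3 -c "
from h import *
snap('side','s7')
o=env.observe();print(o['wrist_force'],o['wrist_torque'],o['time_s'])
crop('s7',230,130,360,250,5,'s7c')"
```

```text
time_s: 10.32
position: [511.9, -38.2, 115.1]
tool_rot: [[-0.942, 0.335, 0.0], [0.335, 0.942, -0.001], [-0.0, -0.001, -1.0]]
wrist_force: [0.0, -4.4, -2.2]
gripper_width: 9.6
[-0.10058296 -4.29515334 -1.73932726] [-0.98707249 -0.16088932  0.08821486] 10.375
```

View pics/s7c.png

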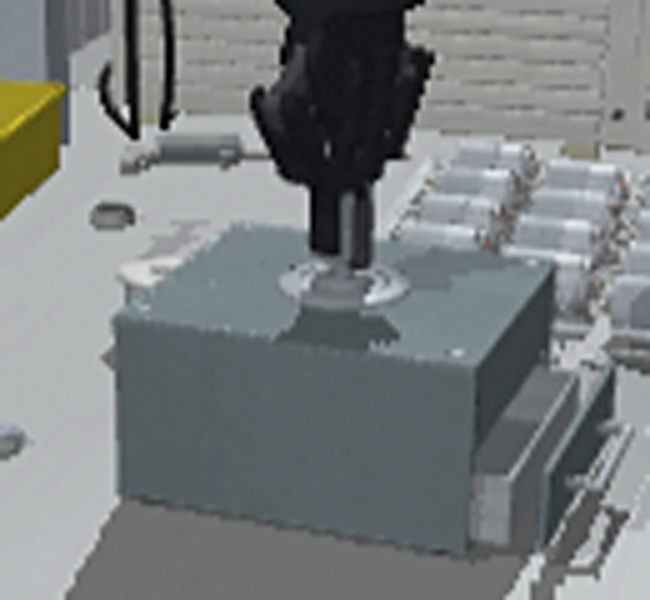

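```bash
python3 -m pendant '[{"xyz":[0,-0.0006,0],"dr":[0,0,0]},{"xyz":[0,-0.001,0],"dr":[0,0,0]},{"xyz":[0,-0.001,0],"dr":[0,0,0]}]'
python3 -m pendant '[{"xyz":[0,0,0],"dr":[0,0,0]},{"xyz":[0,0,0],"dr":[0,0,0]},{"xyz":[0,0,0],"dr":[0,0,0]},{"xyz":[0,0,0],"dr":[0,0,0]}]' 0.04
```

```text
time_s: 10.75
position: [511.9, -38.4, 115.1]
tool_rot: [[-0.941, 0.337, 0.0], [0.337, 0.941, 0.0], [-0.0, 0.0, -1.0]]
wrist_force: [1.0, -2.6, -1.5]
gripper_width: 9.1
time_s: 11.25
position: [511.9, -38.5, 115.2]
tool_rot: [[-0.941, 0.338, 0.0], [0.338, 0.941, 0.0], [0.0, 0.0, -1.0]]
wrist_force: [1.4, -0.6, -0.2]
gripper_width: 40.3
```

```bash
python3 -m pendant '[{"xyz":[0,0,0.01],"dr":[0,0,0]},{"xyz":[0,0,0.03],"dr":[0,0,0]},{"xyz":[0,0,0.06],"dr":[0,0,0]},{"xyz":[0,0,0.1],"dr":[0,0,0]},{"xyz":[0,0,0.12],"dr":[0,0,0]},{"xyz":[0,0,0.12],"dr":[0,0,0]}]'
python3 - <<'E'
from h import *
snap('wrist','w8');snap('side','s8')
crop('s8',230,130,360,250,5,'s8c')
E
```

```text
time_s: 12.0
position: [513.2, -38.9, 237.8]
tool_rot: [[-0.941, 0.338, 0.005], [0.338, 0.941, -0.001], [-0.005, 0.001, -1.0]]
wrist_force: [0.1, 0.9, -1.4]
gripper_width: 39.9
```

View pics/w8.png

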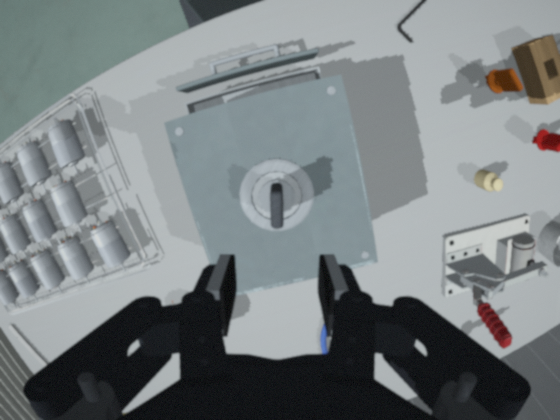

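View pics/s8c.png

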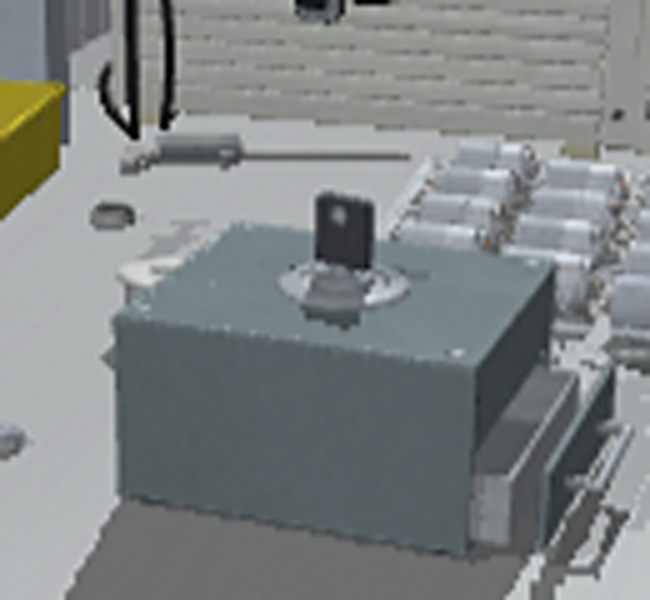

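View pics/s8.png

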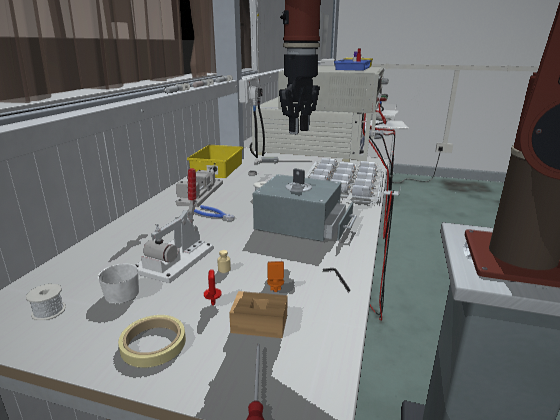

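The key is standing in the lock and the drawer is out (side crop around (580,450)). The check weight at (223,262) and the spools are where they were, so I'm handing in.

```bash
python3 -c "
from workcell import env
print(env.hand_in())"
```

```text
the job is handed in; nothing more can be done
None
```

The key is home in the lock and turned, the drawer has sprung out, and the job is handed in. It took about 12 s of the 45 s allowed.

- **Insertion:** I gripped the key by its bow, lined it up with the slot as seen in the wrist camera (about 40° in the world frame), and lowered it in small steps. It dropped straight through without a turning search. The shoulder met the face at about 2.5 N.
- **Turning:** I backed off 0.5 mm and turned it clockwise about 60° (1.05 rad). The drawer was still shut at 40° and out at 60°.
- **Forces:** The turning torque was about 0.09 N m. A side force of about 4.4 N built up towards the end of the turn, because the key sat slightly off-centre in the grip. I eased it to about 2.6 N before letting go.
- **Last pictures:** The key stands upright in the lock and the drawer is out. The gripper is about 120 mm clear. The check weight, spools and red and orange look-alikes look unmoved. I judged this by eye and did not measure the drawer's travel or the bystanders' positions.
- **Disagreement:** The side camera's first position fixes were about 12 mm off in y from the top camera's. I relied on the top and wrist cameras, and the fit confirmed them.

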